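# Open the combination lock on the job box and hold it clear

## Task

Take the combination lock off the blue job box: turn its dial click by click until the red pointer stands at 3 (the marks run 0 to 9 clockwise, 0 is the broad white one) and then, without forcing it, pull the lock straight up off the two shackle legs. Carry it to the left or right until it is wholly clear of the end of the box, so that I can throw the lid open, and finish while still holding it there in the air: level, dial up, still, and higher than the lid. Leave the lid shut and the things on the bench where they lie.

Things in the scene. Friction and masses are not known exactly. Their poses are not given: they have to be found in the camera images.
- lock_center (a point): centre of the combination lock's housing: a loose black block, 62 mm (its x) by 88 mm (its y) by 42 mm high, 0.45 kg with its dial; this point is half-way up, 21 mm above its underside. At the start it sits on the steel hasp tongue in front of the box, its x axis pointing to the box, z up. It can be gripped across its 62 mm width or lifted by its dial knob
- dial_knob (a point): centre of the fluted round dial knob on the lock's top: 34 mm diameter, 20 mm high, on the housing's vertical axis; this point is 10 mm below the knob's top and 37 mm above lock_center. Below the knob is a flat 44 mm skirt, 6 mm high. The point's x axis points along the red pointer
- dial_body (a joint): dial angle, rad: 0 with the red pointer at the broad white mark 0 (on the box's side, the lock's +x), growing clockwise seen from above, 0.628 per mark, so 3 is at 1.885. A sprung detent clicks at each mark: about 0.3 N m turns it off a click, and let go it snaps to the nearest. Turns either way; starts at 5, 6 or 7
- pointer_tip (a point): tip of the dial's red pointer, at the rim of the skirt, 22 mm from the dial's axis
- mark_3 (a point): the mark 3 on the housing, just outside the skirt, 23.5 mm from the dial's axis
- shackle: the fixed steel U shackle of the box whose legs come up through the hasp tongue; its origin is that of the box, so use hasp for its place
- hasp (a point): point on the top of the 4 mm hasp tongue (70 mm deep, 92 mm wide), midway between the two shackle legs, where the underside of the lock rests; 80 mm above the bench
- toolbox: blue steel job box, fixed to the bench: 170 mm deep (its x), 280 mm wide (its y), lid top 80 mm above the bench, flat handle on the lid to 91 mm. Origin at the centre of its underside; its front, with the hasp, faces its -x; the hasp stands 120 mm in front of the origin
- lid (a joint): angle of the box's lid about its rear hinge, rad: 0 shut, grows as it opens
- lock: the same lock, origin at the centre of its underside. Two shackle legs, 56 mm apart along its y, reach up into it (the longer 37 mm). Locked, it lifts only 2 to 5 mm; with the pointer within about 8 degrees of 3 the gate inside is open and it lifts off freely, straight up; it is clear once raised 37 mm
- wrench_17: grey combination wrench lying on the bench, bystander, 231 mm long, 6 mm high
- screwdriver_black: black screwdriver lying on the bench, bystander, 175 mm long, 29 mm high
- box_black: small black carton, bystander, 50x85x30 mm
- tape_black: roll of black tape, bystander, 62 mm diameter, 19 mm high
- pliers_red: pliers with red handles, bystander, 182 mm long, 14 mm high

How it is judged (in metres and radians):
On the way, in this order (a step that is already met when the one before it is completed fails the run):
1. the dial's pointer stands at 3 with the lock still seated on the hasp (distance between pointer_tip and mark_3 below 0.006 m and distance between lock and hasp below 0.006 m), for 0.2 s.
2. the lock is pulled up clear of the shackle legs (z of lock in the frame of hasp above 0.04 m), for 0.1 s.
At the end, for the whole second after the job is handed in: The fingers hold the lock in the air beside the box: centre over 200 mm left or right of the box's centre line and over 110 mm above the bench, within 15 degrees of level, dial up, slower than 30 mm/s, not touching the box; the lid is shut ((y of lock_center in the frame of toolbox above 0.2 m or y of lock_center in the frame of toolbox below -0.2 m) and height (world z) of lock_center above 0.11 m and angle between lock_center's own z axis and vertical below 0.26 rad and linear speed of lock below 0.03 m/s and contact force between the fingers and lock above 2 N and contact force between lock and toolbox below 0.2 N and value of joint lid below 0.05 rad); the arm keeps its last pose, push and grip.
It fails at once if the lock is forced against its shackle (over 80 N) (contact force between lock and shackle above 80 N).
It fails at once if the lid is opened (value of joint lid above 0.15 rad).
It fails at once if a bystander is moved more than 40 mm (distance of any of wrench_17, screwdriver_black, box_black, tape_black, pliers_red from where it was at the start of the episode above 0.04 m).
It also fails if it takes over 48 s, if anything falls off the work surface, if the arm or the gripper's body presses on something with over 40 N, if the wrist force passes 120 N, or if a joint passes its speed limit or range.

## Robot

A 6-joint arm with a two-finger parallel gripper is mounted at the origin on a cart in front of the work surface, level with it; the furniture and walls round the work are solid. World frame = base frame: x ahead of the robot, y to its left, z up, the work surface at z = 0. Lengths are in m, angles in degrees, forces in N, time in s.
With the tool pointing down it reaches from about 0.25 to 0.725 m from the base axis. Payload 9.7 kg.
Tool frame: the origin (TCP) lies at the very end of the fingers, on their centre line; the grasp point (between the pads) lies grasp_offset behind it (grasp_offset is the distance from the TCP to the grasp point, in m); z points along the fingers, y is the line along which they close (so a half turn about z gives the same grasp; the last joint's range is limited). The gripper opens to 85 mm and grips with 20 to 120 N. Pads are 22 mm wide; open, the fingers measure 114 mm over their backs; the gripper's body (76 mm by 85 mm) begins 54 mm behind the grasp point. The pads swing forward as they close: fully open they stand 13 mm farther back than shut.
Start: joints at [-70.818, 4.979, 10.078, 95.1, 0, 90], TCP at [0.181, -0.519, 0.231] pointing down, gripper open.
Joint ranges: [-179.16, 179.16], [-48.56, 103.87], [-65.8, 70.77], [-126.05, 130.52], [-82.76, 87.17], [-180, 180]. Speed limits (degrees/s): [127.2, 127.2, 147.25, 180, 180, 180].

## Interface

Orientations are given as [roll, pitch, yaw] about the fixed x, y, z axes, in that order (R = Rz(yaw) Ry(pitch) Rx(roll)).
In Python, from workcell import get_obs, camera, calibration, job_done, recognise, cut_out, mark_of, grasp_offset gives the robot as it stands.
- The arm moves only by the tool servo_tool, never from a script. Its argument "moves" is a list of rows, each a list of 3 entries, a list of its own where there are three numbers: the turn, a rotation vector about the tool's x, y, z in degrees, then the shift along the tool's x, y, z in m, then the opening in per cent of the stroke, from 0 (shut) to 100 (fully open). In form: [[[ax, ay, az], [x, y, z], claw], ...]. A call has 1 to 12 rows; each row shifts and turns the commanded pose from where the row before left it, along the tool's axes as they then stand; what a row does not reach is not made up. A row lasts 1/10 s, in which the tool goes at most 50 mm and 8.59 degrees, less where a joint would pass 70% of its speed; a pose out of reach is approached as far as the arm can. A call is refused whole if a number of a shift passes 0.05 or a number of a turn 8.59, either way. A call with a gripper value outside its range is refused whole. The fingers move at their own pace and stop on an object; "force" is the grip in N (left out, the last holds). Time passes only in rows, so rows that do not move let the fingers close. It gives the time, the measured TCP pose, the force, the opening and the grip force at its end, in the units of the state.
- get_obs(): the state, without advancing time (a new reading comes with each control period).
- camera(name): name is "scene" or "side" or "wrist"; returns (picture, depth): 384x512x3 uint8, red, green, blue; 384x512 float32, m along the optical axis (not along the pixel's ray), 0 where there is no reading.
- calibration(name): a dict with "camera_matrix" (3x3 intrinsics, pixels), "R" (3x3) and "t" (3): a world point X has camera coordinates R X + t. Camera axes: x right, y down, z forward; pixel columns grow to the right and rows downward; lengths in m; the calibration is good to about 2 mm. A picture is of the moment at which its call begins: read the wrist's pose just before it. calibration takes no time and is no camera call; for the wrist camera it gives the pose at the moment of the call.
- job_done(): hands the job in; it is judged then, once.
Trained networks look in the newest picture that a camera, given by its name, has taken for a name from the list of things; names that differ only in an ending like _2 or _b are one class to them, and where a whole thing is asked for, a point or a joint stands for the part that bears it (a point fixed in the world has none). Each returns a list of dicts, best first, with "score" (0 to 1); they miss things now and then, are a little off and sometimes report something else, mostly with a low value. They report only what shows in the picture. A call takes as long as a camera call.
- recognise(name, camera): "xyz" ([x, y, z] in m, in the coordinates of the camera as it stood for that picture, good to about 4 mm: the middle of the surface that is visible of it).
- cut_out(name, camera): "mask" (384x512 bool, what is visible of it).
- mark_of(name, camera): "xyz" ([x, y, z] in m, in the coordinates of the camera as it stood for that picture, good to about 4 mm: a listed point, or the origin of a listed thing).
The state is a dict: "time": time; "q": joint angles; "qd": joint speeds; "joint_efforts": joint torques, N m; "ee_pos": TCP position; "tcp_rot": TCP orientation; "wrist_force": force on the tool from outside, world axes, zero at the start; "torque": the same for the moment, N m; "opening": finger opening in m; "grasp_force": force on a finger pad.
Only numpy, scipy, OpenCV 4.12 (cv2) and the standard library are available. Lean on these libraries where they do the work, as an engineer would, in place of code of your own. Each camera call takes 0.05 s, during which the arm holds its last target. There are 200 camera calls.

## Working session

There is one attempt and no reset: what is moved stays moved. The work goes in short steps, Python scripts to look and compute and a tool call to move; the robot and the scene stay as the last step left them, time stands still between calls to the robot, and variables do not carry over. Pictures are saved under pics/ and viewed, at most 10 in all, crops included, and the job is handed in when it is done.

Besides the shell and the picture viewer there is one more tool, called after "Request:" as a command line: name --argument value ..., lists and objects as JSON in quotes. servo_tool: Moves the arm, as the interface text tells. Its arguments: {"type":"object","properties":{"moves":{"type":"array"},"force":{"type":"number"}},"required":["moves"]}

```bash
mkdir -p pics; ls
cat > h.py <<'E'
import numpy as np, cv2
from workcell import *
def w(c,p):
    K=calibration(c); return np.array(K["R"]).T@(np.array(p)-np.array(K["t"]))
def pts(c,names):
    for n in names:
        for f in (mark_of,):
            r=f(n,c)
            for d in r[:2]: print(c,n,round(d["score"],2),np.round(w(c,d["xyz"]),4))
def save(c,fn,box=None,s=1):
    p,d=camera(c); q=p[:,:,::-1]
    if box: q=q[box[1]:box[3],box[0]:box[2]]
    cv2.imwrite("pics/"+fn,cv2.resize(q,None,fx=s,fy=s,interpolation=cv2.INTER_CUBIC)); return p,d
E
python3 - <<'E'
from h import *
o=get_obs(); print(o, grasp_offset)
for c in("scene","side"):
    save(c,c+"0.png")
    pts(c,["lock_center","dial_knob","pointer_tip","mark_3","hasp","toolbox","lock"])
a=cv2.imread("pics/scene0.png");b=cv2.imread("pics/side0.png")
cv2.imwrite("pics/both.png",cv2.resize(np.vstack([a,b]),None,fx=.78,fy=.78))
E
```

```text
pics
{'time': 0.0, 'q': array([-7.08188330e+01,  5.01140519e+00,  1.00335100e+01,  9.51008227e+01,
       -1.29258917e-03,  9.00004583e+01]), 'qd': array([-0.03166037, -0.05724088,  0.01809606,  0.04190483,  0.02173103,
       -0.062374  ]), 'joint_efforts': array([ 6.83070375e-04, -5.20390427e+01,  4.64802718e+01,  1.63994957e-02,
        5.71796579e-05,  1.69467949e-06]), 'ee_pos': array([ 0.1806196 , -0.51923785,  0.2305717 ]), 'tcp_rot': array([-1.79921282e+02,  1.29321762e-03,  1.91807105e+01]), 'wrist_force': array([0.02650669, 0.59865961, 0.13572175]), 'torque': array([-0.05636008,  0.02615036, -0.03935953]), 'grasp_force': 0.0, 'opening': 0.08560121132091376} 0.0187
scene lock_center 0.97 [ 0.5052 -0.1052  0.1021]
scene dial_knob 0.69 [ 0.509  -0.1058  0.1394]
scene pointer_tip 0.64 [ 0.4875 -0.0949  0.1235]
scene mark_3 0.6 [ 0.5006 -0.1327  0.1231]
scene hasp 0.94 [ 0.5054 -0.1007  0.0776]
scene hasp 0.38 [0.3947 0.1696 0.0039]
scene toolbox 0.69 [ 6.266e-01 -8.420e-02 -5.000e-04]
scene lock 0.94 [ 0.5037 -0.1055  0.0797]
side lock_center 0.78 [ 0.5081 -0.1087  0.1011]
side dial_knob 0.6 [ 0.5035 -0.1088  0.134 ]
side pointer_tip 0.64 [ 0.4835 -0.0997  0.1201]
side mark_3 0.59 [ 0.5034 -0.1284  0.1244]
side hasp 0.67 [ 0.5088 -0.1025  0.0772]
side hasp 0.37 [ 0.6242 -0.0801 -0.0026]
side toolbox 0.86 [ 0.6229 -0.0808 -0.0031]
side lock 0.71 [ 0.5086 -0.1087  0.0826]
side lock 0.62 [ 0.5036 -0.1313  0.1243]
```

View pics/both.png

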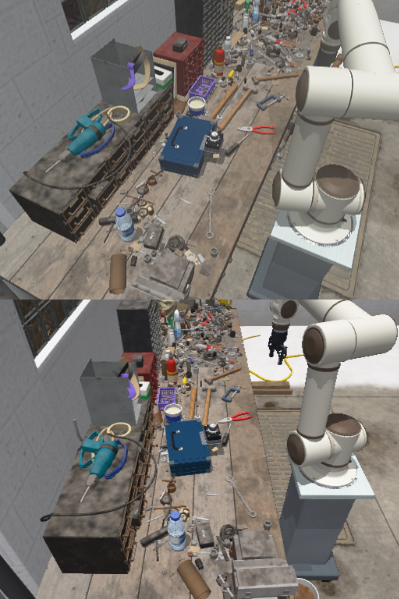

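Request:
servo_tool --moves '[[[0,0,0],[0.034,-0.022,-0.003],100],[[0,0,0],[0.034,-0.022,-0.003],100],[[0,0,0],[0.034,-0.022,-0.003],100],[[0,0,0],[0.034,-0.022,-0.003],100],[[0,0,0],[0.034,-0.022,-0.003],100],[[0,0,0],[0.034,-0.022,-0.003],100],[[0,0,0],[0.034,-0.022,-0.003],100],[[0,0,0],[0.034,-0.022,-0.003],100],[[0,0,0],[0.034,-0.022,-0.003],100],[[0,0,0],[0.034,-0.022,-0.003],100],[[0,0,0],[0.034,-0.022,-0.003],100],[[0,0,0],[0.034,-0.022,-0.003],100]]' --force 80

```text
time: 2.0
ee_pos: [0.4801, -0.1345, 0.2676]
tcp_rot: [180.0, -0.0, 19.2]
wrist_force: [1.5, -1.4, 0.5]
opening: 0.0857
grasp_force: 0.0
```

Request:
servo_tool --moves '[[[0,0,0],[0,0,0],100],[[0,0,0],[0,0,0],100],[[0,0,0],[0,0,0],100]]'

```text
time: 2.3
ee_pos: [0.4789, -0.1365, 0.2673]
tcp_rot: [180.0, 0.0, 19.2]
wrist_force: [-0.2, -0.7, 0.6]
opening: 0.0854
grasp_force: 0.0
```

Run:
```python
from h import *
o=get_obs(); print(o["time"],o["q"].round(1),o["ee_pos"],o["tcp_rot"])
save("wrist","w1.png")
pts("wrist",["lock_center","dial_knob","pointer_tip","mark_3","hasp","toolbox","lock"])
```

```text
2.3 [-15.9  -1.2   7.8  99.   -0.  144.9] [ 0.4789427  -0.13652547  0.26728312] [1.79994819e+02 1.50613105e-02 1.91601994e+01]
wrist lock_center 0.91 [ 0.5064 -0.1066  0.1012]
wrist lock_center 0.48 [ 0.399   0.1667 -0.0024]
wrist dial_knob 0.87 [ 0.503  -0.1057  0.1355]
wrist dial_knob 0.55 [ 0.5045 -0.1031  0.0821]
wrist pointer_tip 0.97 [ 0.488  -0.0903  0.1235]
wrist pointer_tip 0.26 [ 0.5008 -0.1065  0.1378]
wrist mark_3 0.68 [ 0.4967 -0.1279  0.1234]
wrist toolbox 0.59 [ 6.265e-01 -8.310e-02 -4.000e-04]
wrist lock 0.87 [ 0.5039 -0.1039  0.0784]
```

View pics/w1.png

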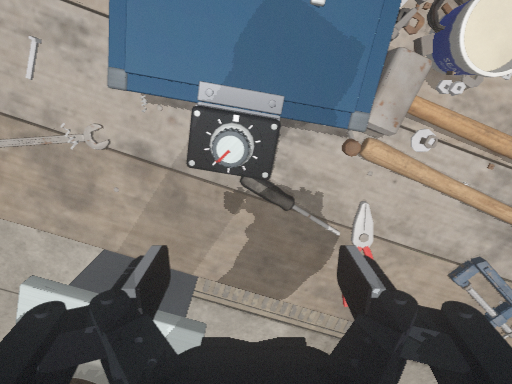

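The wrist view shows the lock with its knob at about (231,149), the broad 0 mark at (236,118) and the red pointer at (218,163). That puts the pointer about 216° clockwise, at mark 6. I'll turn it three clicks counter-clockwise. First I'll refine the knob axis.

Run:
```python
from h import *
p,d=camera("wrist"); K=calibration("wrist"); M=np.array(K["camera_matrix"])
v,u=np.mgrid[0:384,0:512]; 
P=np.stack([(u-M[0,2])/M[0,0]*d,(v-M[1,2])/M[1,1]*d,d],-1)
W=(P-np.array(K["t"]))@np.array(K["R"])
s=(np.hypot(W[...,0]-.506,W[...,1]+.106)<.075)&(d>0)
z=W[...,2]; print(np.histogram(z[s],bins=np.arange(.07,.16,.005)))
top=s&(z>.138); A=W[top]; print("top z",np.median(A[:,2]),"n",len(A))
c,r=cv2.minEnclosingCircle(A[:,:2].astype(np.float32)); print("knob",c,r,A.mean(0))
h=s&(z>.112)&(z<.16); R=cv2.minAreaRect(W[h][:,:2].astype(np.float32)); print("housing",R,np.median(z[h&(z<.13)]))
```

```text
(array([   0,  701, 3324,   38,   21,   33,   15,   23,   22,  363, 3531,
        322,   22,   26,   72, 1066,    1]), array([0.07 , 0.075, 0.08 , 0.085, 0.09 , 0.095, 0.1  , 0.105, 0.11 ,
       0.115, 0.12 , 0.125, 0.13 , 0.135, 0.14 , 0.145, 0.15 , 0.155]))
top z 0.3427737647111225 n 29559
knob (0.48560696840286255, -0.1219867542386055) 0.06342176347970963 [ 0.48462458 -0.11723018  0.33065423]
housing ((0.504853367805481, -0.10561453551054001), (0.062174778431653976, 0.08812907338142395), 9.64334774017334) 0.12165527005319264
```

Request:
servo_tool --moves '[[[0,0,0],[0.0116,-0.0069,0.02],70],[[0,0,0],[0.0116,-0.0069,0.02],70],[[0,0,0],[0.0116,-0.0069,0.02],70],[[0,0,0],[0,0,0.02],70],[[0,0,0],[0,0,0.02],70],[[0,0,0],[0,0,0.016],70],[[0,0,0],[0,0,0],70],[[0,0,0],[0,0,0],70],[[0,0,0],[0,0,0],70]]'

```text
time: 3.65
ee_pos: [0.5058, -0.1052, 0.1525]
tcp_rot: [180.0, -0.1, 19.2]
wrist_force: [-0.2, 0.5, 0.4]
opening: 0.0602
grasp_force: 0.0
```

Request:
servo_tool --moves '[[[0,0,0],[-0.001,0,0.008],70],[[0,0,0],[0,0,0.008],70],[[0,0,0],[0,0,0.0065],70],[[0,0,0],[0,0,0],70],[[0,0,0],[0,0,0],70]]'

```text
time: 4.15
ee_pos: [0.5043, -0.1054, 0.1286]
tcp_rot: [-180.0, 0.0, 19.2]
wrist_force: [-0.7, 0.2, 0.4]
opening: 0.0599
grasp_force: 0.0
```

Request:
servo_tool --moves '[[[0,0,0],[0,0,0],20],[[0,0,0],[0,0,0],20],[[0,0,0],[0,0,0],20],[[0,0,0],[0,0,0],20],[[0,0,0],[0,0,0],20],[[0,0,0],[0,0,0],20]]' --force 70

```text
time: 4.75
ee_pos: [0.5046, -0.1053, 0.1295]
tcp_rot: [180.0, -0.1, 19.2]
wrist_force: [-1.5, 1.4, 6.5]
opening: 0.0315
grasp_force: 69.2
```

Request:
servo_tool --moves '[[[0,0,-6],[0,0,0],20],[[0,0,-6],[0,0,0],20],[[0,0,-6],[0,0,0],20],[[0,0,-6],[0,0,0],20],[[0,0,-6],[0,0,0],20],[[0,0,-6],[0,0,0],20],[[0,0,0],[0,0,0],20],[[0,0,0],[0,0,0],20]]'

```text
time: 5.55
ee_pos: [0.5046, -0.1054, 0.1295]
tcp_rot: [180.0, -0.0, 55.2]
wrist_force: [-2.0, 0.7, 6.0]
opening: 0.0315
grasp_force: 69.4
```

Run:
```python
from h import *
save("wrist","w2.png",None,1.5); pts("wrist",["lock_center","dial_knob","pointer_tip","mark_3"])
o=get_obs(); print(o["torque"],o["wrist_force"])
```

```text
wrist dial_knob 0.79 [ 0.5042 -0.1019  0.137 ]
wrist dial_knob 0.62 [ 0.5052 -0.1074  0.0792]
wrist pointer_tip 0.83 [ 0.4823 -0.1067  0.1207]
wrist mark_3 0.7 [ 0.4987 -0.1334  0.1231]
[0.12266709 0.43680455 0.13546688] [-2.00064031  0.92710009  6.38716789]
```

View pics/w2.png

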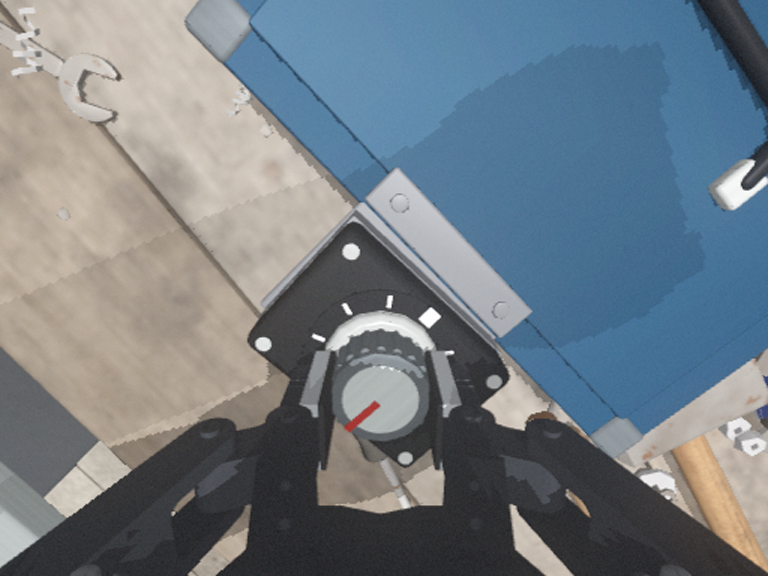

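The pointer on the knob top runs from (378,404) to (347,430). It turned with the gripper and stands near mark 5, so I'll turn two more clicks.

Request:
servo_tool --moves '[[[0,0,-6],[0,0,0],20],[[0,0,-6],[0,0,0],20],[[0,0,-6],[0,0,0],20],[[0,0,-6],[0,0,0],20],[[0,0,-6],[0,0,0],20],[[0,0,-6],[0,0,0],20],[[0,0,0],[0,0,0],20],[[0,0,0],[0,0,0],20]]'

```text
time: 6.6
ee_pos: [0.5047, -0.1055, 0.1295]
tcp_rot: [179.9, 0.0, 91.2]
wrist_force: [-2.3, 0.7, 6.1]
opening: 0.0314
grasp_force: 69.6
```

Request:
servo_tool --moves '[[[0,0,-6],[0,0,0],20],[[0,0,-6],[0,0,0],20],[[0,0,-6],[0,0,0],20],[[0,0,-6],[0,0,0],20],[[0,0,-6],[0,0,0],20],[[0,0,-6],[0,0,0],20],[[0,0,0],[0,0,0],20],[[0,0,0],[0,0,0],20]]'

```text
time: 7.4
ee_pos: [0.5047, -0.1055, 0.1295]
tcp_rot: [180.0, 0.1, 127.2]
wrist_force: [-1.5, 0.6, 5.1]
opening: 0.0321
grasp_force: 69.9
```

Run:
```python
from h import *
save("wrist","w3.png",None,1.5); pts("wrist",["lock_center","dial_knob","pointer_tip","mark_3"])
o=get_obs(); print(o["torque"],o["wrist_force"],o["q"])
```

```text
wrist dial_knob 0.62 [ 0.5028 -0.1039  0.1371]
wrist pointer_tip 0.88 [ 0.5029 -0.1211  0.1186]
wrist mark_3 0.84 [ 0.4985 -0.1319  0.1236]
[0.13277928 0.28791441 0.12403137] [-1.59317728  1.87297837  4.76021648] [-1.17975529e+01 -6.09882720e-01 -6.93707742e+00  8.36100653e+01
 -2.92314427e-03  4.10057562e+01]
```

View pics/w3.png

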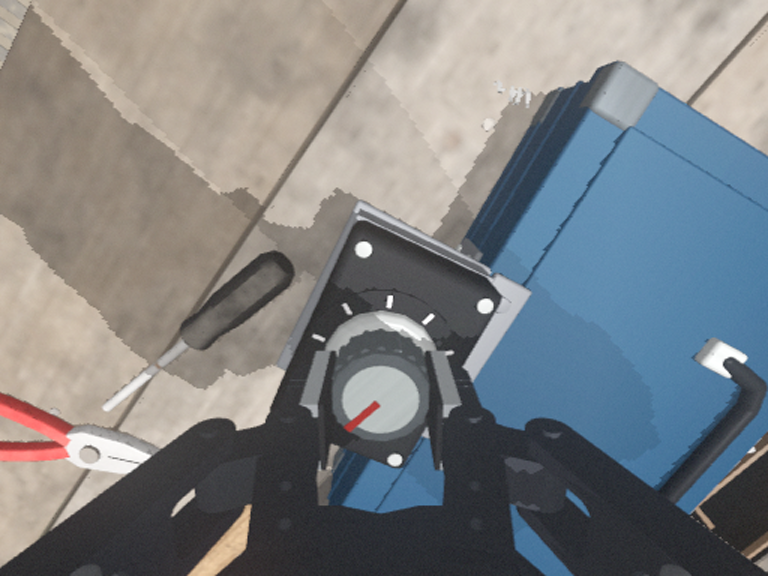

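The pointer sits at the same image place, so there was no slip, and the pattern of marks moved on two. I'll check the pointer's angle numerically from the red pixels on the knob top.

Run:
```python
from h import *
p,d=camera("wrist"); K=calibration("wrist"); M=np.array(K["camera_matrix"]);R=np.array(K["R"]);t=np.array(K["t"])
f=p.astype(int); m=(f[...,0]>100)&(f[...,0]>2*f[...,1])
m[:260]=0;m[295:]=0;m[:,:220]=0;m[:,265:]=0
v,u=np.nonzero(m); r=np.c_[(u-M[0,2])/M[0,0],(v-M[1,2])/M[1,1],np.ones(len(u))]@R; c=-R.T@t
W=c+r*((.148-c[2])/r[:,2])[:,None]
q=W[:,:2]-W[:,:2].mean(0); ax=np.linalg.svd(q)[2][0]
a=np.degrees(np.arctan2(ax[1],ax[0])); print(len(u),W.mean(0),"world dir",a,a+180,"cw from +x lock:",(9.64-a)%360,(9.64-a+180)%360)
```

```text
115 [ 0.50322404 -0.11432899  0.148     ] world dir -98.45139605968647 81.54860394031353 cw from +x lock: 108.09139605968647 288.0913960596865
```

The pointer is at 108.1°, which is mark 3. Next I'll pull straight up, gently at first.

Request:
servo_tool --moves '[[[0,0,0],[0,0,-0.002],20],[[0,0,0],[0,0,-0.002],20],[[0,0,0],[0,0,-0.002],20],[[0,0,0],[0,0,-0.002],20],[[0,0,0],[0,0,-0.002],20],[[0,0,0],[0,0,0],20]]'

```text
time: 8.3
ee_pos: [0.5045, -0.1054, 0.139]
tcp_rot: [180.0, 0.0, 127.2]
wrist_force: [0.4, -0.0, -5.2]
opening: 0.0319
grasp_force: 69.7
```

Only the lock's weight shows, so it is free.

Request:
servo_tool --moves '[[[0,0,0],[0,0,-0.007],20],[[0,0,0],[0,0,-0.008],20],[[0,0,0],[0,0,-0.008],20],[[0,0,0],[0,0,-0.008],20],[[0,0,0],[0,0,-0.008],20],[[0,0,0],[0,0,-0.008],20],[[0,0,0],[0,0,-0.008],20],[[0,0,0],[0,0,-0.008],20],[[0,0,0],[0,0,-0.007],20],[[0,0,0],[0,0,0],20],[[0,0,0],[0,0,0],20]]'

```text
time: 9.4
ee_pos: [0.5045, -0.1054, 0.2087]
tcp_rot: [180.0, -0.0, 127.2]
wrist_force: [0.3, -0.8, -4.5]
opening: 0.0316
grasp_force: 69.9
```

Run:
```python
from h import *
camera("side"); pts("side",["lock_center","hasp","toolbox"])
y=np.radians(get_obs()["tcp_rot"][2]); D=np.array([-.042,.238]); print(D@[np.cos(y),np.sin(y)],D@[np.sin(y),-np.cos(y)])
save("side","s2.png",(150,80,512,384),1.6)
```

```text
side lock_center 0.68 [ 0.5082 -0.1051  0.179 ]
side hasp 0.57 [ 0.5048 -0.1055  0.0765]
side toolbox 0.8 [ 0.6233 -0.0803 -0.0017]
side toolbox 0.55 [0.4573 0.3474 0.0016]
0.21500098611303053 0.11037470711365194
```

View pics/s2.png

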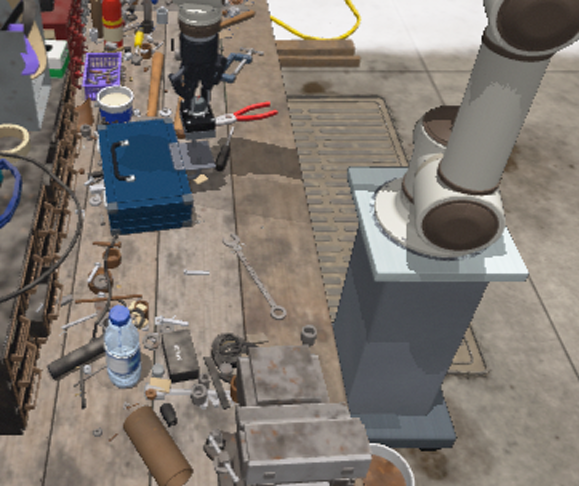

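The lock is off and hangs under the gripper at about (197,115), with the bare hasp below it. The left side, above the wrench, is clear, so I'll carry it there.

Request:
servo_tool --moves '[[[0,0,0],[0.006,0.003,0],20],[[0,0,0],[0.012,0.006,0],20],[[0,0,0],[0.02,0.01,0],20],[[0,0,0],[0.022,0.0115,0],20],[[0,0,0],[0.022,0.0115,0],20],[[0,0,0],[0.022,0.0115,0],20],[[0,0,0],[0.022,0.0115,0],20],[[0,0,0],[0.022,0.0115,0],20],[[0,0,0],[0.022,0.0115,0],20],[[0,0,0],[0.022,0.0115,0],20],[[0,0,0],[0.018,0.009,0],20],[[0,0,0],[0.008,0.004,0],20]]'

```text
time: 10.85
ee_pos: [0.4614, 0.1384, 0.2089]
tcp_rot: [180.0, -0.0, 127.3]
wrist_force: [0.0, -0.6, -5.1]
opening: 0.0317
grasp_force: 70.0
```

Request:
servo_tool --moves '[[[0,0,0],[0.004,0.002,0],20],[[0,0,0],[0,0,0],20],[[0,0,0],[0,0,0],20],[[0,0,0],[0,0,0],20],[[0,0,0],[0,0,0],20],[[0,0,0],[0,0,0],20]]'

```text
time: 11.45
ee_pos: [0.4616, 0.1403, 0.2088]
tcp_rot: [180.0, 0.0, 127.1]
wrist_force: [-0.8, -0.0, -5.4]
opening: 0.0319
grasp_force: 70.0
```

Run:
```python
from h import *
save("side","s3.png",(150,80,512,384),1.6); pts("side",["lock_center","toolbox"])
camera("scene"); pts("scene",["lock_center","toolbox"])
o=get_obs(); a=np.radians(9.64)
print("y in box (TCP)",(o["ee_pos"][:2]-[.6245,-.083])@[-np.sin(a),np.cos(a)],o["qd"],o["grasp_force"],o["wrist_force"])
```

```text
side lock_center 0.9 [0.4651 0.1387 0.1791]
side lock_center 0.5 [0.4553 0.1167 0.2012]
scene lock_center 0.84 [0.457  0.1391 0.1824]
scene lock_center 0.65 [ 6.251e-01 -8.320e-02  6.000e-04]
scene toolbox 0.94 [ 6.257e-01 -8.300e-02  2.000e-04]
y in box (TCP) 0.24775575230599442 [ 0.03955805 -0.02133043  0.05512638 -0.05251453  0.03240099  0.00321611] 69.96068000793457 [-0.43781998  0.05978216 -5.10428628]
```

View pics/s3.png

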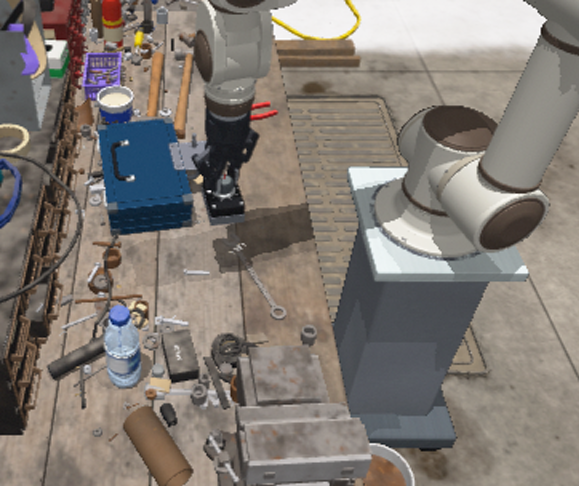

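The lock is held level at about (224,205), left of the box. Its centre is 0.248 m from the box's centre line and 0.18 m up, and the lid is shut.

```bash
python3 -c "
from workcell import job_done; print(job_done())"
```

```text
the job is handed in; nothing more can be done
None
```

I set the dial to 3, drew the lock off the shackle without forcing it, and handed the job in with the lock held level and still about 248 mm left of the box's centre line and 180 mm up, with the lid shut and nothing on the bench touched as far as the pictures show; no verdict came back.

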